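# Chock a row of solder spools on the soldering board

## Task

Lay the stray solder spool on its side at the open end of the row of two on the plywood board, lined up with them. Turn the wooden chock from its back onto its base and push it along the board with its sloping face against the last spool, firmly but gently, until the row is closed up against the wooden stop with no gaps; leave it all there at rest and do not disturb anything else on the table.

Things in the scene. Friction and masses are not known exactly. Their poses are not given: they have to be found in the camera images.
- board: plywood soldering board fixed to the table, turned a little, 200 (x) x 340 (y) x 9 mm thick; origin under its centre. A wooden stop (batten 130 mm long in x, 22 thick, 40 high) is screwed on near its +y edge; the row of spools lies on it, from the stop towards -y. Once the stray spool is on the board, the table about x 0.52, y -0.21 is free for setting the chock down
- stop (a point): foot of the stop: middle of its inner face, level with the board's upper face (9 mm above the table). +y points into the stop, -y along the row away from it (315 mm of board on that side), x lies along the stop and the spools' axes, z up. The row belongs centred on x = 0
- spool_a_mid (a point): full spool of solder (white end discs, silver winding flush with them) lying on its side: a cylinder 44 mm long, 50 mm in diameter, 0.42 kg give or take a quarter, free to roll; one of the two in the row on the board, loosely, with gaps; first or second from the stop. The point is its centre; x is its axis (along the 44 mm), y and z turn as it rolls
- spool_b_mid (a point): full spool of solder (white end discs, silver winding flush with them) lying on its side: a cylinder 44 mm long, 56 mm in diameter, 0.42 kg give or take a quarter, free to roll; the other of the two on the board, first or second from the stop. The point is its centre; x is its axis (along the 44 mm), y and z turn as it rolls
- spool_c_mid (a point): full spool of solder (white end discs, silver winding flush with them) lying on its side: a cylinder 44 mm long, 53 mm in diameter, 0.42 kg give or take a quarter, free to roll; the stray one, on the table to the robot's right, its axis within 30 degrees of the robot's x direction. The point is its centre; x is its axis (along the 44 mm), y and z turn as it rolls
- chock_mid (a point): centre of the chock (see chock for its shape), between its two parallel sides, 24 mm from its back, 25 mm from base and top; axes as the body's. With the chock on its base and its slope against the 53 mm spool, this point is 47 mm from the spool's axis along the row. The slope touches the spool low down. Righting it is a quarter turn about its own x axis
- chock: dark hardwood wedge, 90 g, 40 mm wide (x). Side outline: base 56 mm (y -28 to 28), 50 mm high (z), upright back at y = -28, flat top 27 mm long at the back, face sloping 60 degrees up from the toe at y = 28. Origin: middle of the base. Starts on the table at the robot's right, lying on its back: y up, base looking to the robot's left, or up to 40 degrees ahead of that. In use: z up, y to the stop
- flux_jar: squat amber jar, 50 mm across, 70 mm high, standing; leave alone. Origin under its middle
- offcut: plain square-cornered wooden block 45 x 40 x 50 mm; not the chock; leave alone. Origin under its middle
- panel: flat leaf panel of leaded glass, about 125 x 90 mm, 6 mm thick; leave alone. Origin under its middle
- glass_bit: loose scrap of green glass, 30 x 22 x 4 mm, lying on the board; leave alone. Origin under its middle
- pliers: black-handled pliers lying flat, about 150 mm long, 13 mm thick; leave alone. Origin under its middle
- cutter: brass glass cutter lying flat, about 150 mm long, 11 mm thick; leave alone. Origin under its middle
- flux_brush: small brush lying flat, 170 mm long; leave alone. Origin under its middle
- spool_a: the same thing as the point of this name; origin at its centre
- spool_b: the same thing as the point of this name; origin at its centre
- spool_c: the same thing as the point of this name; origin at its centre

How it is judged:
By the outcome, as a careful person would: the job done as asked, in the order asked, and still so for the second after the job is handed in, with the robot touching nothing.
It also fails if it takes over 72 s, if anything falls off the work surface, if the arm or the gripper's body presses on something with over 40 N, if the wrist force passes 120 N, or if a joint passes its speed limit or range.

## Robot

A 6-joint arm with a two-finger parallel gripper is mounted at the origin on the work surface. World frame = base frame: x ahead of the robot, y to its left, z up, the work surface at z = 0. Lengths are in m, angles in rad, forces in N, time in s.
With the tool pointing down it reaches from about 0.325 to 0.775 m from the base axis. Payload 5.5 kg.
Tool frame: the origin (TCP) lies at the very end of the fingers, on their centre line; the grasp point (between the pads) lies hold_point_z behind it (hold_point_z is the distance from the TCP to the grasp point, in m); z points along the fingers, y is the direction in which the jaws open and shut (so a half turn about z gives the same grasp; the last joint's range is limited). The gripper opens to 88 mm and grips with 3 to 60 N. Pads are 20 mm wide; open, the fingers measure 115 mm over their backs; the gripper's body (75 mm by 178 mm) begins 61 mm behind the grasp point.
Start: joints at [-1.315, 0.091, 1.231, -0, 1.82, -0.057], TCP at [0.185, -0.571, 0.188] pointing down, gripper open.
Joint ranges: [-2.87, 2.87], [-0.86, 2.18], [0.17, 2.46], [-1.51, 4.65], [0.06, 2.69], [-2.65, 2.65]. Speed limits (rad/s): [2.57, 2.57, 3.01, 3.14, 3.14, 3.14].

## Interface

Orientations are given as a unit quaternion [x, y, z, w].
In Python, from station import * gives the robot as it stands. The module is installed in compiled form; this text tells all that it offers.
- The arm moves only by the tool apply_moves, never from a script. Its argument "deltas" is a list of rows, each a list of 5 numbers: the shift along the tool's x, y, z in m, then the turn about the tool's z in rad, then the finger opening in m, from 0 to 0.0878. A call has 1 to 10 rows; each row is the pose to reach, as a shift and turn from the pose measured when the call began, along the tool's axes at that moment; what a row does not reach only later rows make up. A row lasts 1/12 s, in which the tool goes at most 41.7 mm and 7.16 degrees, less where a joint would pass 70% of its speed; a pose out of reach is approached as far as the arm can. A call with a gripper value outside its range is refused whole. The fingers move at their own pace and stop on an object; "grip_force" is the grip in N (left out, the last holds). Time passes only in rows, so rows that repeat a pose let the fingers close. It gives the time, the measured TCP pose, the force and the opening at its end, in the units of the state.
- state(): the state, without advancing time (a new reading comes with each control period).
- grab_frame(name): name is "scene" or "top"; returns a dict with "image" (400x640x3 uint8, blue, green, red), "range_z" (400x640 float32, m along the optical axis (not along the pixel's ray), 0 where there is no reading), "camera_matrix" (3x3 intrinsics, pixels), "k1" (the pictures are not rectified: a ray, as slopes to the right and down, at radius r is drawn at 1 + k1 r^2 times it, then the intrinsics apply), "R" (3x3) and "t" (3): a world point X has camera coordinates R X + t. Camera axes: x right, y down, z forward; pixel columns grow to the right and rows downward; lengths in m; the calibration is good to about 2 mm. A picture is of the moment at which its call begins.
- finish_job(): hands the job in, once; it reports no verdict.
Trained networks look in the newest picture that a camera, given by its name, has taken for a name from the list of things; names that differ only in an ending like _2 or _b are one class to them, and where a whole thing is asked for, a point or a joint stands for the part that bears it (a point fixed in the world has none). Each returns a list of dicts, best first, with "confidence" (0 to 1); they miss things now and then, are a little off and sometimes report something else, mostly with a low value. They report only what shows in the picture. A call takes as long as a camera call.
- find_in(thing, camera): "centre" ([column, row] as shares, 0 to 1, of the picture: columns of its width, rows of its height, amid what is visible of it).
- cut_out(thing, camera): "pixels" (400x640 bool, what is visible of it) and "centre" ([column, row] as shares, 0 to 1, of the picture: columns of its width, rows of its height, amid what is visible of it).
- place_of(thing, camera): "centre" ([column, row] as shares, 0 to 1, of the picture: columns of its width, rows of its height: a listed point, or the origin of a listed thing).
The state is a dict: "clock": time; "joints": joint angles; "qd": joint speeds; "tau": joint torques, N m; "position": TCP position; "ee_rot": TCP orientation; "contact_force": force on the tool from outside, world axes, zero at the start; "moment": the same for the moment, N m; "finger_gap": opening from 0.0 (shut) to 1.0 (fully open).
Only numpy, scipy, OpenCV 4.12 (cv2) and the standard library are available. Lean on these libraries where they do the work, as an engineer would, in place of code of your own. Each camera call takes 0.05 s, during which the arm holds its last target. There are 200 camera calls.

## Working session

There is one attempt and no reset: what is moved stays moved. The work goes in short steps, Python scripts to look and compute and a tool call to move; the robot and the scene stay as the last step left them, time stands still between calls to the robot, and variables do not carry over. Pictures are saved under pics/ and viewed, about 8 in all and at most 12, crops included, and the job is handed in when it is done.

Besides the shell and the picture viewer there is one more tool, called after "Emit:" as a command line: name --pt "numbers of a row" for each row, then --argument value for the rest. apply_moves: Moves the arm, as the interface text tells. Its arguments: {"type":"object","properties":{"deltas":{"type":"array","items":{"type":"array","items":{"type":"number"}}},"grip_force":{"type":"number"}},"required":["deltas"]}

```bash
mkdir -p pics
cat > h.py <<'E'
from station import *
import numpy as np, cv2
from scipy.spatial.transform import Rotation as Rn
def ray(f,px):
    K=f["camera_matrix"]; d=np.array([(px[0]-K[0,2])/K[0,0],(px[1]-K[1,2])/K[1,1]]); u=d.copy()
    for _ in range(20): u=d/(1+f["k1"]*(u@u))
    return np.array([u[0],u[1],1.])
def world(f,px,z=None):
    r=ray(f,px); R,t=np.array(f["R"]),np.array(f["t"])
    c=-R.T@t; d=R.T@r
    if z is None:
        zz=f["range_z"][int(round(px[1])),int(round(px[0]))]; return c+d*zz
    return c+d*(z-c[2])/d[2]
def line(f,px):
    r=ray(f,px); R,t=np.array(f["R"]),np.array(f["t"]); d=R.T@r; return -R.T@t, d/np.linalg.norm(d)
def tri(L):
    A=0;b=0
    for c,d in L:
        P=np.eye(3)-np.outer(d,d); A=A+P; b=b+P@c
    return np.linalg.solve(A,b)
def cloud(f,m):
    m=m&(f["range_z"]>0); v,u=np.nonzero(m); K=f["camera_matrix"]
    p=cv2.undistortPoints(np.c_[u,v].astype(float)[:,None],np.eye(3),np.zeros(5)) [:,0]
    d=np.c_[(p[:,0]-K[0,2])/K[0,0],(p[:,1]-K[1,2])/K[1,1]]; w=d.copy()
    for _ in range(20): w=d/(1+f["k1"]*(w**2).sum(1,keepdims=True))
    C=np.c_[w,np.ones(len(w))]*f["range_z"][v,u][:,None]
    return (C-np.array(f["t"]))@np.array(f["R"])
E
cat > a.py <<'E'
from h import *
np.set_printoptions(precision=4,suppress=True)
F={}
for n in("scene","top"):
    F[n]=f=grab_frame(n); cv2.imwrite(f"pics/{n}0.png",f["image"]); print(n,"cam at",-np.array(f["R"]).T@f["t"],(f["range_z"]>0).mean())
for th in("stop","spool_a_mid","spool_b_mid","spool_c_mid","chock_mid","chock","board","flux_jar","offcut","panel","glass_bit"):
    for n in F:
        for r in place_of(th,n)[:3]:
            px=np.array(r["centre"])*[640,400]; print(th,n,px,round(r["confidence"],2),world(F[n],px,{"stop":.009,"spool_a_mid":.034,"spool_b_mid":.037,"spool_c_mid":.0265,"chock_mid":.024}.get(th,0)))
s=state();print(s)
E
python3 a.py
```

```text
scene cam at [1.3301 0.2239 0.8088] 0.99471875
top cam at [0.319  0.0081 1.0199] 0.99592578125
stop scene [391.808 239.8  ] 0.87 [0.5446 0.2419 0.009 ]
stop scene [342.08 238.32] 0.21 [0.5761 0.1061 0.009 ]
stop top [220.032 184.88 ] 0.86 [0.5449 0.2442 0.009 ]
spool_a_mid scene [379.712 234.28 ] 0.71 [0.5572 0.2066 0.034 ]
spool_a_mid scene [344.384 239.12 ] 0.69 [0.6009 0.1164 0.034 ]
spool_a_mid scene [284.928 245.8  ] 0.68 [ 0.6672 -0.0308  0.034 ]
spool_a_mid top [451.712 192.52 ] 0.61 [ 0.5255 -0.3442  0.034 ]
spool_b_mid scene [351.872 231.   ] 0.91 [0.5682 0.1305 0.037 ]
spool_b_mid top [262.72 175.2 ] 0.69 [0.5648 0.1319 0.037 ]
spool_c_mid scene [254.08 186.6 ] 0.6 [ 0.4479 -0.207   0.0265]
spool_c_mid top [400.192 220.   ] 0.85 [ 0.4556 -0.2141  0.0265]
chock_mid scene [200.32 194.8 ] 0.55 [ 0.5281 -0.3548  0.024 ]
chock_mid scene [354.304 230.8  ] 0.41 [0.5527 0.1353 0.024 ]
chock_mid top [452.416 194.52 ] 0.75 [ 0.5224 -0.3493  0.024 ]
chock scene [206.592 199.32 ] 0.47 [ 0.5182 -0.3427  0.    ]
chock scene [351.68 226.6 ] 0.46 [0.5141 0.122  0.    ]
chock top [448.832 1
[... 805 characters left out ...]
l top [158.4 161.2] 0.95 [0.6086 0.4096 0.    ]
glass_bit scene [284.416 246.72 ] 0.4 [ 0.6417 -0.0422  0.    ]
glass_bit top [157.696 165.8  ] 0.57 [0.5961 0.4104 0.    ]
glass_bit top [328.576 147.68 ] 0.53 [ 0.6511 -0.0357  0.    ]
{'clock': 1.2, 'joints': array([-1.3147,  0.0911,  1.2307,  0.    ,  1.8198, -0.0567]), 'qd': array([-0.0002,  0.    ,  0.0003,  0.0006, -0.0006,  0.0001]), 'tau': array([  0.0002, -44.6197, -40.6511,   0.0697,   0.0195,   0.    ]), 'position': array([ 0.1846, -0.5709,  0.1875]), 'ee_rot': array([ 0.9878,  0.1557,  0.    , -0.    ]), 'contact_force': array([0.5547, 0.1566, 0.3713]), 'moment': array([ 0.0063, -0.0188,  0.0075]), 'finger_gap': 1.0001183560387612}
```

```bash
python3 -c "
import cv2
a=cv2.imread('pics/top0.png')[90:310,120:520]; cv2.imwrite('pics/t1.png',cv2.resize(a,(800,440),interpolation=cv2.INTER_CUBIC))
a=cv2.imread('pics/scene0.png')[130:310,150:500]; cv2.imwrite('pics/s1.png',cv2.resize(a,(800,411),interpolation=cv2.INTER_CUBIC))"
```

```text
(no output)
```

View pics/t1.png

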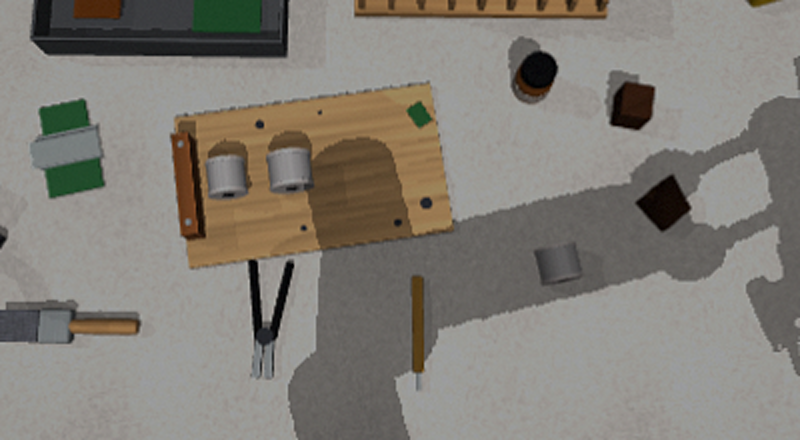

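View pics/s1.png

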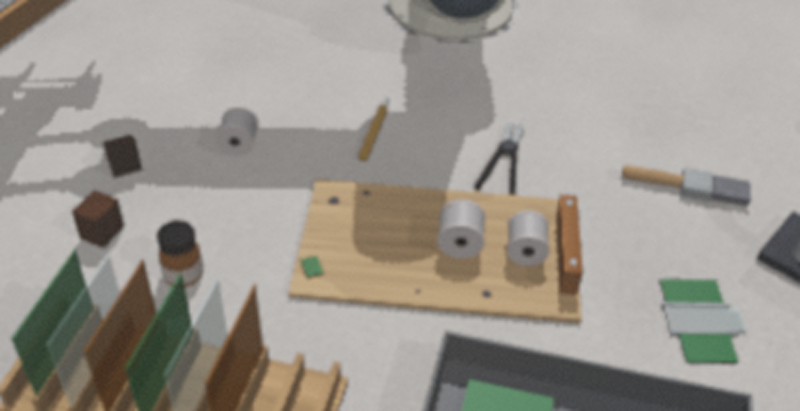

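The top crop shows the stop at about (187,185), row spools at (227,175) and (290,168), the stray spool at (558,263) and the chock at (663,203). The glass bit is on the board at (418,114), with the jar and offcut to the far right. The scene crop agrees. Next I'll fit the geometry from depth.

```bash
cat > b.py <<'E'
from h import *
np.set_printoptions(precision=4,suppress=True)
F={n:grab_frame(n) for n in("scene","top")}
P={n:cloud(F[n],np.ones((400,640),bool)) for n in F}
def sel(n,x0,x1,y0,y1,z0,z1):
    p=P[n]; return p[(p[:,0]>x0)&(p[:,0]<x1)&(p[:,1]>y0)&(p[:,1]<y1)&(p[:,2]>z0)&(p[:,2]<z1)]
def rect(q):
    r=cv2.minAreaRect((q[:,:2]*1000).astype(np.float32)); return r
for n in F:
    print("==",n)
    t=sel(n,.4,.5,-.15,-.05,-.02,.02); print("table z",np.median(t[:,2]),t[:,2].std())
    b=sel(n,.42,.7,-.12,.3,.006,.013); print("board z",np.median(b[:,2]),"rect",rect(b))
    st=sel(n,.45,.65,.21,.3,.038,.06); print("stop top z",np.median(st[:,2]),"rect",rect(st),len(st))
    for nm,bx in dict(c=(.40,.50,-.27,-.16),s1=(.5,.6,.165,.225),s2=(.52,.62,.09,.165),chock=(.46,.58,-.41,-.29),jar=(.64,.75,-.24,-.13),off=(.61,.71,-.38,-.27)).items():
        lo=.006 if nm in("c","chock","jar","off") else .015
        q=sel(n,*bx,lo,.12)
        if len(q)<10: continue
        top=q[q[:,2]>np.percentile(q[:,2],97)-.004]
        print(nm,len(q),"z97",np.percentile(q[:,2],97),"all",[np.round(v,1) for v in rect(q)],"top",[np.round(v,1) for v in rect(top)],top.mean(0))
E
python3 b.py
```

```text
== scene
table z -3.0010315495893986e-05 0.0018811275411975998
board z 0.008953196751205414 rect ((537.138671875, 97.80856323242188), (271.0347595214844, 341.2943420410156), 8.766448974609375)
stop top z 0.04884628406967699 rect ((549.2250366210938, 238.18496704101562), (131.64126586914062, 62.56455993652344), 7.2154974937438965) 444
c 309 z97 0.053010096793949225 all [array([ 453. , -205.2]), array([50.2, 51.3]), np.float64(12.7)] top [array([ 453.2, -206.2]), array([49. , 28.9]), np.float64(6.7)] [ 0.4523 -0.2055  0.0514]
s1 321 z97 0.05893871176821087 all [array([558.3, 205.4]), array([48.4, 43.3]), np.float64(6.6)] top [array([557.7, 207.6]), array([47.6, 27.1]), np.float64(7.3)] [0.5582 0.2082 0.0572]
s2 440 z97 0.06482343988980384 all [array([565.2, 128.2]), array([50.2, 54.9]), np.float64(8.6)] top [array([566.2, 127.4]), array([46.7, 30.4]), np.float64(11.7)] [0.5663 0.1279 0.063 ]
chock 220 z97 0.05424633101896395 all [array([ 532. , -346.1]), array([54.2, 40.7]), np.float64(41.7)] top [array([ 546. , -333.8]), array([12.7, 36.1]), np.float64(33.0)] [ 0.5464 -0.3315  0.0535]
[... 1185 characters left out ...]
 np.float64(8.4)] top [array([564.1, 127.7]), array([46.5, 26.4]), np.float64(7.5)] [0.5637 0.1277 0.0656]
chock 472 z97 0.05689454637229265 all [array([ 526.4, -345.9]), array([ 89.3, 118.4]), np.float64(7.3)] top [array([ 544.7, -337. ]), array([12.3, 41. ]), np.float64(39.6)] [ 0.5454 -0.3349  0.0559]
jar 447 z97 0.07428687185768316 all [array([ 698.1, -184.3]), array([ 99. , 101.1]), np.float64(3.0)] top [array([ 693.2, -184.4]), array([41.4, 42.9]), np.float64(15.6)] [ 0.6934 -0.1848  0.0723]
off 448 z97 0.054406263742930436 all [array([ 652.5, -328.4]), array([ 69.2, 103.2]), np.float64(6.9)] top [array([ 658.4, -311.5]), array([41.8, 45.2]), np.float64(82.7)] [ 0.6581 -0.3114  0.0524]
```

```bash
cat > c.py <<'E'
from h import *
import station
np.set_printoptions(precision=4,suppress=True)
print([k for k in dir(station) if k[0]!='_'], getattr(station,'hold_point_z',None))
F={n:grab_frame(n) for n in("scene","top")}
for n in F:
    f=F[n]; p=cloud(f,np.ones((400,640),bool)); print("==",n)
    for th,zc in(("stop",.0),("spool_a",0),("spool_c",0),("chock",0)):
      for r in cut_out(th,n)[:4]:
        q=cloud(f,r["pixels"]); 
        if len(q)<30: continue
        m=np.median(q,0)
        rc=cv2.minAreaRect((q[:,:2]*1000).astype(np.float32))
        print(th,round(r["confidence"],2),len(q),m,np.percentile(q[:,2],[2,50,98]),[np.round(v,1) for v in rc])
        if th=="chock":
            np.save(f"ch_{n}_{round(r['confidence'],2)}.npy",q)
    # stop top face
    q=p[(np.abs(p[:,2]-(.0488 if n=="scene" else .0505))<.0035)]
    yaw=np.radians(7.7); O=np.array([.5447,.243]); X=np.array([np.cos(yaw),np.sin(yaw)]);Y=np.array([-X[1],X[0]])
    u=(q[:,:2]-O)@X; v=(q[:,:2]-O)@Y; k=(np.abs(u)<.09)&(v>-.008)&(v<.05); q=q[k]
    print("stop top",len(q),[np.round(t,1) for t in cv2.minAreaRect((q[:,:2]*1000).astype(np.float32))])
    # board outline from colour? use depth z in board band, local frame
    u=(p[:,:2]-O)@X; v=(p[:,:2]-O)@Y; zb=np.median(p[(np.abs(u)<.09)&(v>-.28)&(v<-.2)][:,2]); zt=zb-.009
    b=(p[:,2]>zb-.0035)&(p[:,2]<zb+.003)
    for v0 in(-.05,-.15,-.25):
        w=b&(np.abs(v-v0)<.02)&(np.abs(u)<.13); print("board u at v",v0,np.percentile(u[w],[1,99]))
    for u0 in(-.07,.07):
        w=b&(np.abs(u-u0)<.015)&(v>-.36)&(v<.06); print("board v at u",u0,np.percentile(v[w],[1,99]))
E
python3 c.py
```

```text
['Unreachable', 'cut_out', 'find_in', 'finish_job', 'grab_frame', 'hold_point_z', 'place_of', 'state'] 0.0187
== scene
stop 0.66 5618 [0.5971 0.0893 0.009 ] [0.0031 0.009  0.0491] [array([569.9, 107.9]), array([205.8, 351. ]), np.float64(8.3)]
stop 0.44 1036 [0.602  0.4225 0.0055] [0.0007 0.0055 0.0089] [array([597.3, 424.6]), array([133.6,  89.7]), np.float64(15.9)]
stop 0.37 464 [0.5831 0.1288 0.0509] [0.01   0.0509 0.0654] [array([536.3, 121.3]), array([110. ,  56.7]), np.float64(10.1)]
spool_a 0.87 445 [0.5832 0.1299 0.0514] [0.0138 0.0514 0.0655] [array([566.2, 127.7]), array([49.2, 55. ]), np.float64(10.7)]
spool_a 0.77 303 [ 0.4681 -0.2006  0.0399] [0.0072 0.0399 0.053 ] [array([ 452.9, -204.5]), array([50.9, 49.5]), np.float64(13.0)]
spool_a 0.74 389 [0.5745 0.2087 0.0483] [0.0129 0.0483 0.0589] [array([557.7, 208.3]), array([47.9, 47.7]), np.float64(8.4)]
spool_c 0.87 445 [0.5832 0.1299 0.0514] [0.0138 0.0514 0.0655] [array([566.2, 127.7]), array([49.2, 55. ]), np.float64(10.7)]
spool_c 0.77 303 [ 0.4681 -0.2006  0.0399] [0.0072 0.0399 0.053 ] [array([ 452.9, -204.5]), array
[... 1509 characters left out ...]
ay([ 450.5, -208.2]), array([44.2, 47.9]), np.float64(11.0)]
spool_c 0.64 509 [0.5584 0.1251 0.0588] [0.0091 0.0588 0.0674] [array([571.2, 129.8]), array([64.5, 59.6]), np.float64(6.2)]
spool_c 0.52 937 [0.3695 0.412  0.0194] [0.0014 0.0194 0.0242] [array([371.4, 400.9]), array([ 42.8, 181.1]), np.float64(0.1)]
chock 0.79 432 [ 0.5268 -0.3424  0.0391] [0.0055 0.0391 0.0573] [array([ 528.6, -347. ]), array([52.8, 42.4]), np.float64(40.4)]
stop top 453 [array([545., 255.]), array([131.7,  23. ]), np.float64(8.7)]
board u at v -0.05 [-0.1237  0.1026]
board u at v -0.15 [-0.0948  0.1045]
board u at v -0.25 [-0.0921  0.1055]
board v at u -0.07 [-0.3114  0.0202]
board v at u 0.07 [-0.3092  0.0056]
```

```bash
cat >> h.py <<'E'
YAW=np.radians(8.4); O=np.array([.5478,.2453]); BX=np.array([np.cos(YAW),np.sin(YAW)]); BY=np.array([-BX[1],BX[0]])
def brd(u,v): return O+u*BX+v*BY
def go(xy,zg,ydeg):
    """grasp point target; ydeg = world angle of tool y (mod 180)"""
    s=state(); R=Rn.from_quat(s["ee_rot"]); M=R.as_matrix(); 
    tcp=np.array([xy[0],xy[1],zg-hold_point_z]); d=M.T@(tcp-s["position"])
    cur=np.degrees(np.arctan2(M[1,1],M[0,1])); a=(ydeg-cur+90)%180-90
    print("delta",np.round(d,4),"turn",round(-np.radians(a),4),"clock",round(s["clock"],2),"gap mm",round(s["finger_gap"]*87.8,1),"tcp",np.round(s["position"],4),"yaw y",round(cur,2),"F",np.round(s["contact_force"],2))
E
python3 -c "
from h import *
go((.452,-.207),.13,10.5)"
```

```text
delta [ 0.3664 -0.264   0.0762] turn -1.4412 clock 1.8 gap mm 87.6 tcp [ 0.1847 -0.5709  0.1875] yaw y -72.08 F [ 0.63 -0.09  0.14]
```

Emit:
apply_moves --pt "0.366 -0.264 0.076 -1.441 0.0878" --pt "0.366 -0.264 0.076 -1.441 0.0878" --pt "0.366 -0.264 0.076 -1.441 0.0878" --pt "0.366 -0.264 0.076 -1.441 0.0878" --pt "0.366 -0.264 0.076 -1.441 0.0878" --pt "0.366 -0.264 0.076 -1.441 0.0878" --pt "0.366 -0.264 0.076 -1.441 0.0878" --pt "0.366 -0.264 0.076 -1.441 0.0878" --pt "0.366 -0.264 0.076 -1.441 0.0878" --pt "0.366 -0.264 0.076 -1.441 0.0878"

```text
clock: 2.63
position: [0.4286, -0.2379, 0.1184]
ee_rot: [0.708, 0.706, 0.0, 0.0]
contact_force: [0.7, -0.9, 0.2]
finger_gap: 1.001
```

```bash
python3 -c "
from h import *
go((.452,-.207),.13,10.5)"
```

```text
delta [0.0309 0.0234 0.0071] turn -0.1852 clock 2.63 gap mm 87.8 tcp [ 0.4286 -0.2379  0.1184] yaw y -0.11 F [ 0.65 -0.91  0.18]
```

Emit:
apply_moves --pt "0.031 0.023 0.007 -0.185 0.0878" --pt "0.031 0.023 0.007 -0.185 0.0878" --pt "0.031 0.023 0.025 -0.185 0.0878" --pt "0.031 0.023 0.05 -0.185 0.0878" --pt "0.031 0.023 0.08 -0.185 0.0878" --pt "0.031 0.023 0.11 -0.185 0.0878" --pt "0.031 0.023 0.11 -0.185 0.0878" --pt "0.031 0.023 0.11 -0.185 0.0878"

```text
clock: 3.3
position: [0.4505, -0.2063, 0.0072]
ee_rot: [0.64, 0.769, -0.0, -0.001]
contact_force: [0.3, -1.1, 0.2]
finger_gap: 0.999
```

```bash
python3 -c "
from h import *
go((.452,-.207),.0265,10.5)"
```

```text
delta [-0.001   0.0014 -0.0006] turn -0.0002 clock 3.3 gap mm 87.7 tcp [ 0.4505 -0.2063  0.0072] yaw y 10.49 F [ 0.3  -1.12  0.19]
```

Emit:
apply_moves --pt "0 0 0 0 0.03" --pt "0 0 0 0 0.03" --pt "0 0 0 0 0.03" --pt "0 0 0 0 0.03" --pt "0 0 0 0 0.03" --pt "0 0 0 0 0.03" --grip_force 15

```text
clock: 3.8
position: [0.4508, -0.2065, 0.0078]
ee_rot: [0.64, 0.769, -0.0, -0.001]
contact_force: [0.4, -0.7, -0.2]
finger_gap: 0.583
```

```bash
python3 -c "
from h import *
go(brd(.001,-.187),.11,8.4)"
```

```text
delta [ 0.2398  0.1716 -0.0834] turn 0.0364 clock 3.8 gap mm 51.2 tcp [ 0.4508 -0.2065  0.0078] yaw y 10.49 F [ 0.41 -0.72 -0.16]
```

Emit:
apply_moves --pt "0 0 0 0 0.03" --pt "0 0 0 0 0.03" --pt "0 0 0 0 0.03" --pt "0 0 0 0 0.03" --pt "0 0 -0.02 0 0.03" --pt "0 0 -0.05 0 0.03" --pt "0 0 -0.08 0 0.03" --pt "0 0 -0.08 0 0.03"

```text
clock: 4.47
position: [0.4533, -0.2078, 0.0936]
ee_rot: [0.64, 0.769, 0.001, 0.003]
contact_force: [1.0, 0.3, -2.1]
finger_gap: 0.503
```

```bash
python3 -c "
from h import *
go(brd(.001,-.187),.11,8.4)"
```

```text
delta [0.2414 0.1696 0.0021] turn 0.0365 clock 4.47 gap mm 44.2 tcp [ 0.4533 -0.2078  0.0936] yaw y 10.49 F [ 1.04  0.31 -2.12]
```

Emit:
apply_moves --pt "0.035 0.025 0 0.036 0.03" --pt "0.07 0.05 0 0.036 0.03" --pt "0.11 0.077 0 0.036 0.03" --pt "0.15 0.105 0 0.036 0.03" --pt "0.185 0.13 0 0.036 0.03" --pt "0.22 0.155 0 0.036 0.03" --pt "0.241 0.17 0 0.036 0.03" --pt "0.241 0.17 0 0.036 0.03" --pt "0.241 0.17 0 0.036 0.03"

```text
clock: 5.22
position: [0.5758, 0.0626, 0.0902]
ee_rot: [0.652, 0.759, -0.001, 0.002]
contact_force: [-0.5, -0.4, -5.4]
finger_gap: 0.498
```

```bash
python3 -c "
from h import *
go(brd(.001,-.187),.0375,8.4)
f=grab_frame('top'); cv2.imwrite('pics/t2.png',cv2.resize(f['image'][90:310,120:520],(800,440)))
b=grab_frame('scene'); cv2.imwrite('pics/s2.png',cv2.resize(b['image'][100:310,150:500],(800,480)))
"
```

```text
delta [-0.0019 -0.0001  0.0714] turn 0.0047 clock 5.22 gap mm 43.8 tcp [0.5758 0.0626 0.0902] yaw y 8.67 F [-0.54 -0.41 -5.44]
```

View pics/s2.png

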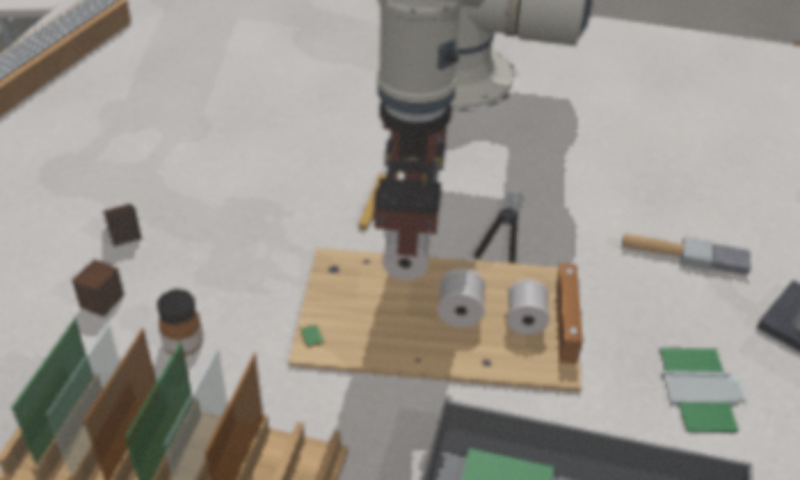

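The spool is held by its end discs at (407,250) in the crop, over the free end of the row, and everything else is in place. I'll lower it until it touches.

Emit:
apply_moves --pt "-0.002 0 0.03 0.005 0.03" --pt "-0.002 0 0.055 0.005 0.03" --pt "-0.002 0 0.066 0.005 0.03" --pt "-0.002 0 0.069 0.005 0.03" --pt "-0.002 0 0.071 0.005 0.03" --pt "-0.002 0 0.072 0.005 0.03"

```text
clock: 5.82
position: [0.5767, 0.0567, 0.0206]
ee_rot: [0.655, 0.755, -0.0, 0.003]
contact_force: [-0.1, -0.3, -4.1]
finger_gap: 0.499
```

Emit:
apply_moves --pt "0 0 0.0005 0 0.03" --pt "0 0 0.001 0 0.03"

```text
clock: 5.98
position: [0.5779, 0.0565, 0.0217]
ee_rot: [0.655, 0.755, 0.001, 0.004]
contact_force: [0.4, 0.5, -4.0]
finger_gap: 0.499
```

```bash
python3 -c "
from h import *
go(brd(.001,-.187),.0355,8.4)"
```

```text
delta [ 0.0042 -0.0013  0.0049] turn -0.0054 clock 5.98 gap mm 43.8 tcp [0.5779 0.0565 0.0217] yaw y 8.09 F [ 0.41  0.49 -3.99]
```

Emit:
apply_moves --pt "0.003 -0.001 0.002 -0.005 0.03" --pt "0.003 -0.001 0.004 -0.005 0.03" --pt "0.003 -0.001 0.005 -0.005 0.03" --pt "0.003 -0.001 0.005 -0.005 0.03"

```text
clock: 6.32
position: [0.5773, 0.0597, 0.0183]
ee_rot: [0.653, 0.757, 0.002, 0.005]
contact_force: [-1.4, 0.6, 3.7]
finger_gap: 0.499
```

Emit:
apply_moves --pt "0 0 -0.0008 0 0.03" --pt "0 0 -0.0008 0 0.03" --pt "0 0 -0.0008 0 0.047" --pt "0 0 -0.0008 0 0.052" --pt "0 0 -0.0008 0 0.06" --pt "0 0 -0.0008 0 0.07" --pt "0 0 -0.0008 0 0.07"

```text
clock: 6.9
position: [0.5774, 0.0597, 0.0193]
ee_rot: [0.653, 0.757, 0.002, 0.005]
contact_force: [-1.4, 0.2, 0.2]
finger_gap: 0.772
```

Emit:
apply_moves --pt "0 0 0 0 0.07" --pt "0 0 -0.01 0 0.075" --pt "0 0 -0.04 0 0.075" --pt "0 0 -0.08 0 0.075" --pt "0 0 -0.1 0 0.0878" --pt "0 0 -0.1 0 0.0878"

```text
clock: 7.4
position: [0.5793, 0.0603, 0.1273]
ee_rot: [0.653, 0.757, 0.006, 0.009]
contact_force: [1.1, -0.1, 0.9]
finger_gap: 0.967
```

```bash
cat > d.py <<'E'
from h import *
np.set_printoptions(precision=4,suppress=True)
for n in("scene","top"):
    f=grab_frame(n)
    for th in("chock","spool_a"):
        for r in cut_out(th,n)[:4]:
            q=cloud(f,r["pixels"]); 
            if len(q)<50: continue
            top=q[q[:,2]>np.percentile(q[:,2],97)-.004]
            m=top.mean(0); d=m[:2]-O; rc=cv2.minAreaRect((top[:,:2]*1000).astype(np.float32))
            print(n,th,round(r["confidence"],2),len(q),"top",m,"uv",np.round([d@BX,d@BY],4),[np.round(v,1) for v in rc],np.percentile(q[:,2],[2,98]))
E
python3 d.py; python3 -c "
from h import *
go((.52,-.36),.2,-38)"
```

```text
scene chock 0.63 239 top [ 0.5473 -0.3321  0.053 ] uv [-0.0849 -0.5711] [array([ 546.2, -332.5]), array([11.3, 38.5]), np.float64(35.8)] [-0.0002  0.0549]
scene spool_a 0.87 385 top [0.5576 0.2072 0.0573] uv [ 0.0042 -0.0392] [array([558.5, 207.4]), array([45.8, 25.3]), np.float64(2.8)] [0.0117 0.0594]
scene spool_a 0.84 478 top [0.5661 0.1273 0.0632] uv [ 0.0009 -0.1194] [array([566.2, 126.6]), array([45.3, 31.1]), np.float64(7.8)] [0.0086 0.0653]
scene spool_a 0.79 417 top [0.5794 0.0583 0.06  ] uv [ 0.004  -0.1897] [array([579.8,  58.9]), array([47.6, 29.6]), np.float64(10.5)] [0.01   0.0619]
top chock 0.86 453 top [ 0.545  -0.3346  0.0555] uv [-0.0875 -0.5733] [array([ 544.8, -335.7]), array([10.3, 38.9]), np.float64(39.3)] [0.0068 0.0573]
top spool_a 0.81 403 top [0.5631 0.1258 0.0689] uv [-0.0024 -0.1205] [array([550.2, 119.1]), array([77.3, 36. ]), np.float64(27.4)] [0.0197 0.0684]
top spool_a 0.64 429 top [ 0.6588 -0.3109  0.0525] uv [ 0.0285 -0.5665] [array([ 658.4, -312. ]), array([41. , 44.9]), np.float64(82.0)] [0.0053 0.0551]
top spool_a 0.59 153 top [0.4394 0.1155 0.5039] uv [-0.1262 -0.1126] [array([442.1, 116.4]), array([24.,  3.]), np.float64(15.5)] [0.0264 0.5087]
delta [-0.4077 -0.1158 -0.0628] turn 0.8098 clock 7.7 gap mm 87.8 tcp [0.5755 0.06   0.1173] yaw y 8.4 F [-1.19  0.22  0.39]
```

```bash
cat > e.py <<'E'
from h import *
from scipy.optimize import least_squares
np.set_printoptions(precision=4,suppress=True)
def fit(q):
    def res(p):
        a=p[2]; n=np.array([np.sin(a),np.cos(a)]); bx=np.array([n[1],-n[0]])  # n = base normal (-z body)
        d=q[:,:2]-p[:2]; x=d@bx; z=25-(d@n)*1000; y=(q[:,2]-p[3])*1000; x=x*1000
        return np.max([np.abs(x)-20,-z,z-50,-y,y*np.cos(np.pi/6)+z*.5-56*np.cos(np.pi/6)],0)
    return min((least_squares(res,[.528,-.347,np.radians(a0),.001],loss="soft_l1",x_scale=[.01,.01,.1,.002]) for a0 in(10,25,40)),key=lambda r:r.cost)
for n in("scene","top"):
    f=grab_frame(n); r=cut_out("chock",n)[0]
    m=cv2.erode(r["pixels"].astype(np.uint8),np.ones((3,3)))>0
    q=cloud(f,m); q=q[(q[:,2]>.006)]
    s=fit(q); print(n,len(q),s.x[:2],np.degrees(s.x[2]),s.x[3],"rms",np.sqrt((s.fun**2).mean()))
E
python3 e.py
```

```text
scene 157 [ 0.5289 -0.3473] 49.12080364226845 -0.00013253398343771394 rms 1.6731215995960966
top 328 [ 0.5291 -0.3498] 48.196583119814655 0.0012059203427520883 rms 1.3564373325076529
```

```bash
python3 -c "
from h import *
go((.5155,-.3604),.15,-48.5)"
```

```text
delta [-0.4072 -0.1211 -0.0119] turn 0.993 clock 7.9 gap mm 87.9 tcp [0.576  0.0601 0.1183] yaw y 8.4 F [-0.14 -0.17 -0.08]
```

Emit:
apply_moves --pt "-0.407 -0.121 -0.012 0.993 0.0878" --pt "-0.407 -0.121 -0.012 0.993 0.0878" --pt "-0.407 -0.121 -0.012 0.993 0.0878" --pt "-0.407 -0.121 -0.012 0.993 0.0878" --pt "-0.407 -0.121 -0.012 0.993 0.0878" --pt "-0.407 -0.121 -0.012 0.993 0.0878" --pt "-0.407 -0.121 -0.012 0.993 0.0878" --pt "-0.407 -0.121 -0.012 0.993 0.0878" --pt "-0.407 -0.121 -0.012 0.993 0.0878" --pt "-0.407 -0.121 -0.012 0.993 0.0878"

```text
clock: 8.73
position: [0.516, -0.3541, 0.1309]
ee_rot: [0.935, 0.354, 0.003, 0.003]
contact_force: [1.0, -0.3, -0.9]
finger_gap: 1.0
```

Emit:
apply_moves --pt "0 0 0 0 0.0878" --pt "0 0 0 0 0.0878"

```text
clock: 8.9
position: [0.5148, -0.3562, 0.1298]
ee_rot: [0.936, 0.352, 0.003, 0.003]
contact_force: [-0.4, 0.5, -0.1]
finger_gap: 0.994
```

```bash
python3 -c "
from h import *
go((.5155,-.3604),.0216,-48.5)"
```

```text
delta [-0.0027  0.0028  0.1269] turn -0.0046 clock 8.9 gap mm 87.3 tcp [ 0.5148 -0.3562  0.1298] yaw y -48.76 F [-0.41  0.51 -0.1 ]
```

Emit:
apply_moves --pt "-0.003 0.003 0.04 -0.005 0.0878" --pt "-0.003 0.003 0.08 -0.005 0.0878" --pt "-0.003 0.003 0.11 -0.005 0.0878" --pt "-0.003 0.003 0.127 -0.005 0.0878" --pt "-0.003 0.003 0.127 -0.005 0.0878" --pt "-0.003 0.003 0.127 -0.005 0.07" --pt "-0.003 0.003 0.127 -0.005 0.06" --pt "-0.003 0.003 0.127 -0.005 0.05" --pt "-0.003 0.003 0.127 -0.005 0.03" --pt "-0.003 0.003 0.127 -0.005 0.03" --grip_force 3

```text
clock: 9.73
position: [0.5163, -0.3612, 0.0047]
ee_rot: [0.935, 0.355, 0.004, 0.004]
contact_force: [0.0, -0.3, -0.2]
finger_gap: 0.659
```

Emit:
apply_moves --pt "0 0 0 0 0.03" --pt "0 0 0 0 0.03" --pt "0 0 0 0 0.03" --pt "0 0 0 0 0.03" --pt "0 0 0 0 0.03" --pt "0 0 0 0 0.03"

```text
clock: 10.23
position: [0.5162, -0.3612, 0.0046]
ee_rot: [0.935, 0.355, 0.004, 0.004]
contact_force: [0.4, -0.0, 0.9]
finger_gap: 0.346
```

```bash
python3 -c "
from h import *
go((.5155,-.3604),.0216,-48.5)"; python3 e.py
```

```text
delta [-0.     -0.0011  0.0017] turn 0.0005 clock 10.23 gap mm 30.4 tcp [ 0.5162 -0.3612  0.0046] yaw y -48.47 F [ 0.37 -0.02  0.9 ]
scene 165 [ 0.5263 -0.3442] 49.4597716462996 -3.140261608302342e-05 rms 1.817800861282238
top 124 [ 0.5286 -0.3498] 49.92986215798695 0.0005960154443687529 rms 1.2030746518320041
```

```bash
python3 -c "
from h import *
f=grab_frame('scene'); a=f['image'][150:250,150:270]
g=grab_frame('top'); b=g['image'][140:240,390:510]
cv2.imwrite('pics/p3.png',np.vstack([cv2.resize(a,(600,300)),cv2.resize(b,(600,300))]) if 0 else np.hstack([cv2.resize(a,(400,333),interpolation=3),cv2.resize(b,(400,333),interpolation=3)]))
"
```

```text
(no output)
```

View pics/p3.png

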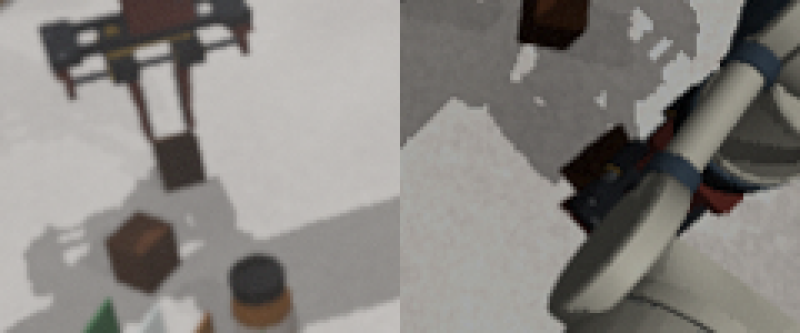

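The fingers closed to 30 mm, with their tips behind the chock's far end (left crop, about (150–190,135)). It isn't gripped. I'll open, back off and measure again.

Emit:
apply_moves --pt "0 0 0 0 0.0878" --pt "0 0 0 0 0.0878" --pt "0 0 0 0 0.0878" --pt "0 0 0 0 0.0878" --pt "0 0 0 0 0.0878" --pt "0 0 0 0 0.0878" --pt "0 0 -0.04 0 0.0878" --pt "0 0 -0.08 0 0.0878" --pt "-0.04 0 -0.11 0 0.0878" --pt "-0.08 0 -0.12 0 0.0878"

```text
clock: 11.37
position: [0.4628, -0.4092, 0.1276]
ee_rot: [0.934, 0.357, 0.005, 0.007]
contact_force: [0.2, -1.3, 0.7]
finger_gap: 0.995
```

Emit:
apply_moves --pt "-0.04 0 0 0 0.0878" --pt "-0.04 0 0 0 0.0878" --pt "-0.04 0 0 0 0.0878"

```text
clock: 11.62
position: [0.4318, -0.4373, 0.1281]
ee_rot: [0.935, 0.355, 0.006, 0.007]
contact_force: [0.4, 0.4, 0.5]
finger_gap: 1.002
```

```bash
python3 e.py
python3 - <<'E'
from h import *
np.set_printoptions(precision=1,suppress=True,linewidth=150)
s=state();print(s["position"])
a=np.radians(48.5);n=np.array([np.sin(a),np.cos(a)]);b=np.array([n[1],-n[0]])
for c in("top","scene"):
    f=grab_frame(c); p=cloud(f,np.ones((400,640),bool)); d=(p[:,:2]-[.529,-.3485])
    x=d@b*1000; t=d@n*1000; z=p[:,2]*1000
    print(c)
    for t0 in range(-40,60,6):
        k=(abs(x)<60)&(abs(t-t0)<3)&(z>8)&(z<70)
        if k.sum(): print(t0,k.sum(),"x",np.percentile(x[k],[3,97]),"z",np.percentile(z[k],[5,50,95]))
E
```

```text
scene 171 [ 0.5282 -0.3465] 49.315742706967946 8.926011326298955e-05 rms 1.7582054390331447
top 377 [ 0.53   -0.3487] 48.78955218244955 0.0020646537093955437 rms 1.3942851283369415
[ 0.4 -0.4  0.1]
top
-28 5 x [-2.5 10.8] z [26.3 27.9 31. ]
-22 45 x [-20.5  18.3] z [15.  30.6 34.3]
-16 44 x [-20.3  19.2] z [17.9 34.  37.5]
-10 45 x [-20.   20.9] z [16.  36.8 40.6]
-4 50 x [-20.5  19.9] z [19.1 40.2 43.5]
2 52 x [-21.4  20.4] z [15.8 44.1 46.8]
8 53 x [-21.3  20.8] z [20.  46.8 49.8]
14 54 x [-19.8  19.7] z [15.6 50.3 54.3]
20 56 x [-19.6  19.2] z [17.7 53.3 57.4]
26 43 x [-19.6  20. ] z [14.3 47.5 58.8]
scene
-28 1 x [9.3 9.3] z [25.5 25.5 25.5]
-22 2 x [-2.5 18.6] z [12.8 19.4 26. ]
-16 5 x [-17.7  15.8] z [30.9 31.8 33.6]
-10 4 x [-19.2   4.8] z [34.5 36.2 37.1]
-4 7 x [-8.2 19.8] z [16.3 39.7 40. ]
2 4 x [-11.5  19.8] z [39.1 42.3 43.7]
8 9 x [-16.7  20.3] z [17.8 45.7 46.9]
14 3 x [-17.6  19.7] z [36.4 48.6 50.4]
20 17 x [-15.7  20.1] z [15.7 44.1 52.8]
26 155 x [-19.3  19. ] z [11.  32.2 53.8]
32 5 x [-12.    2.6] z [11.5 16.6 44.9]
```

Run:
```python
from h import *
f=grab_frame("scene")
def pj(X):
    c=np.array(f["R"])@X+f["t"]; u=c[:2]/c[2]; u=u*(1+f["k1"]*(u@u)); K=f["camera_matrix"]; return np.array([K[0,0]*u[0]+K[0,2],K[1,1]*u[1]+K[1,2]])
a=np.radians(48.5);b=np.array([np.cos(a),-np.sin(a)]);n=np.array([np.sin(a),np.cos(a)])
for X in(.015,-.015):
  for z in(.0046,.03,.06,.1): print(X,z,(pj(np.r_[np.array([.516,-.361])+X*b,z])-150)*3.333)
for t in(-.025,.025):
  for x in(-.02,.02): print("blk",t,x,(pj(np.r_[np.array([.529,-.348])+x*b+t*n,.056 if t>0 else .027])-150)*3.333)
s=state(); print(s["position"], s["ee_rot"])
for z in (0,.05): print("now tcp",pj(s["position"]+[0,0,z]))
cv2.imwrite('pics/p4.png',cv2.resize(f['image'][110:260,110:290],(720,600),interpolation=3))
```

```text
0.015 0.0046 [155.98998404 160.34618107]
0.015 0.03 [150.95115368 139.72431236]
0.015 0.06 [144.84887816 114.6470159 ]
0.015 0.1 [136.44970974  79.94237684]
-0.015 0.0046 [186.98306767 151.42385736]
-0.015 0.03 [182.39389738 130.83221683]
-0.015 0.06 [176.83726905 105.79761825]
-0.015 0.1 [169.1910272  71.1626592]
blk -0.025 -0.02 [187.52613775 127.48061465]
blk -0.025 0.02 [145.83660271 139.25186255]
blk 0.025 -0.02 [195.97036856 134.11633722]
blk 0.025 0.02 [152.45544355 146.4906791 ]
[ 0.43377439 -0.4348465   0.12676634] [0.93389652 0.3574461  0.00537393 0.0063792 ]
now tcp [186.03244751 147.07395253]
now tcp [182.85853569 133.4727657 ]
```

View pics/p4.png

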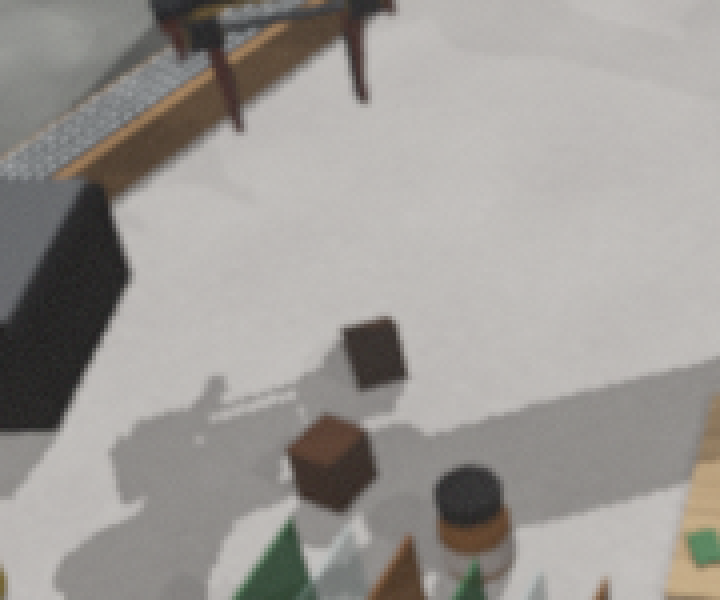

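Run:
```python
from h import *
np.set_printoptions(precision=4,suppress=True)
s=state(); M=Rn.from_quat(s["ee_rot"]).as_matrix(); print(s["position"],hold_point_z)
for c in("scene","top"):
    f=grab_frame(c); p=cloud(f,np.ones((400,640),bool)); q=(p-s["position"])@M
    k=(np.abs(q[:,0])<.06)&(np.abs(q[:,1])<.1)&(q[:,2]<.06)&(q[:,2]>-.12)
    q=q[k]; print(c,len(q))
    for z0 in np.arange(-.12,.06,.01):
        w=q[(q[:,2]>=z0)&(q[:,2]<z0+.01)]
        if len(w): print(round(z0,3),len(w),"x",np.percentile(w[:,0],[5,50,95]),"y",np.percentile(w[:,1],[5,25,50,75,95]))
```

```text
[ 0.4338 -0.4348  0.1268] 0.0187
scene 203
-0.12 11 x [0.0022 0.0305 0.035 ] y [-0.0812 -0.0616  0.0577  0.0735  0.0764]
-0.11 29 x [0.0008 0.0128 0.0165] y [-0.0574 -0.052  -0.047   0.0495  0.0549]
-0.1 29 x [0.0006 0.0131 0.0153] y [-0.0568 -0.0507 -0.0472  0.0483  0.0542]
-0.09 31 x [0.0069 0.012  0.0161] y [-0.0583 -0.0521 -0.0456  0.0478  0.0527]
-0.08 28 x [-0.0016  0.0128  0.0165] y [-0.0557 -0.0523 -0.0465  0.0463  0.0512]
-0.07 21 x [-0.0023  0.0123  0.0159] y [-0.0542 -0.049  -0.0463  0.0454  0.0486]
-0.06 22 x [-0.0044  0.0128  0.0158] y [-0.054  -0.0496 -0.046   0.045   0.0502]
-0.05 22 x [0.0038 0.0122 0.0145] y [-0.0553 -0.0513 -0.0023  0.0463  0.05  ]
-0.04 10 x [-0.0007  0.012   0.0139] y [-0.0529 -0.049   0.0435  0.0474  0.0495]
top 71
-0.12 7 x [0.0075 0.017  0.0261] y [-0.0811 -0.081  -0.0808 -0.0806 -0.0802]
-0.11 4 x [0.0115 0.0116 0.0117] y [0.0456 0.0478 0.0502 0.0524 0.0544]
-0.1 8 x [0.0098 0.0109 0.0124] y [0.043  0.0444 0.0465 0.0503 0.0558]
-0.09 4 x [0.0061 0.0078 0.0087] y [0.0425 0.0429 0.0431 0.0436 0.0444]
-0.08 3 x [0.0036 0.0045 0.0049] y [0.0432 0.0437 0.0444 0.0445 0.0446]
-0.07 4 x [0.0006 0.0021 0.0035] y [0.0425 0.0428 0.0434 0.0439 0.0442]
-0.06 8 x [0.0037 0.0109 0.0112] y [0.044  0.0454 0.0468 0.0499 0.0516]
-0.05 28 x [-0.0075  0.0056  0.0113] y [-0.054  -0.0532 -0.0048  0.0449  0.0497]
-0.04 5 x [-0.003   0.0081  0.0112] y [-0.0524 -0.0516 -0.0492  0.0454  0.046 ]
```

The depth data show the real fingertips ending about 34 mm short of the reported TCP. The gripper body is offset by the same amount, and that explains the missed grasp. I'll refine the offset and correct for it.

```bash
python3 - <<'E'
from h import *
np.set_printoptions(precision=4,suppress=True)
s=state(); M=Rn.from_quat(s["ee_rot"]).as_matrix()
for c in("scene","top"):
  Z=[]
  for i in range(3):
    f=grab_frame(c); p=cloud(f,np.ones((400,640),bool)); q=(p-s["position"])@M
    k=(np.abs(q[:,0])<.02)&(np.abs(np.abs(q[:,1])-.05)<.012)&(q[:,2]<.04)&(q[:,2]>-.1); Z.append(q[k])
  q=np.vstack(Z)
  for sg in(1,-1): print(c,sg,np.sort(q[q[:,1]*sg>0][:,2])[-12:])
E
sed -i 's/zg-hold_point_z\]/zg-hold_point_z-TIP]/; s/^YAW=/TIP=.034; YAW=/' h.py
python3 -c "
from h import *
go((.5155,-.3604),.06,-48.5)"
```

```text
scene 1 [-0.0381 -0.0375 -0.0375 -0.0375 -0.0363 -0.0359 -0.0359 -0.0355 -0.0353
 -0.0351 -0.0345 -0.0342]
scene -1 [-0.0409 -0.0405 -0.0404 -0.0401 -0.0395 -0.0388 -0.0382 -0.038  -0.038
 -0.0372 -0.0372 -0.0364]
top 1 [-0.0419 -0.0415 -0.0413 -0.0413 -0.0409 -0.0406 -0.0403 -0.0398 -0.0393
 -0.0391 -0.039  -0.0382]
top -1 [-0.0406 -0.0405 -0.0404 -0.0402 -0.04   -0.0399 -0.0391 -0.0388 -0.0387
 -0.0382 -0.0376 -0.0373]
delta [ 0.111  -0.0033  0.1206] turn 0.0051 clock 12.37 gap mm 87.7 tcp [ 0.4331 -0.4358  0.1274] yaw y -48.21 F [ 0.44 -0.24 -0.2 ]
```

Emit:
apply_moves --pt "0.04 -0.003 0.03 0.005 0.0878" --pt "0.08 -0.003 0.06 0.005 0.0878" --pt "0.111 -0.003 0.09 0.005 0.0878" --pt "0.111 -0.003 0.12 0.005 0.0878" --pt "0.111 -0.003 0.145 0.005 0.0878" --pt "0.111 -0.003 0.15 0.005 0.0878" --pt "0.111 -0.003 0.152 0.005 0.0878" --pt "0.111 -0.003 0.152 0.005 0.0878"

```text
clock: 13.03
position: [0.5163, -0.3617, -0.0229]
ee_rot: [0.935, 0.354, 0.006, 0.007]
contact_force: [-0.1, -0.8, 0.6]
finger_gap: 0.996
```

```bash
sed -i 's/TIP=.034/TIP=.035/' h.py
python3 -c "
from h import *
go((.5155,-.3604),.024,-48.5)"
```

```text
delta [ 0.0003 -0.0016  0.0068] turn -0.0005 clock 13.03 gap mm 87.5 tcp [ 0.5163 -0.3617 -0.0229] yaw y -48.53 F [-0.08 -0.83  0.64]
```

Emit:
apply_moves --pt "0 -0.001 0.003 0 0.07" --pt "0 -0.001 0.005 0 0.06" --pt "0 -0.001 0.005 0 0.05" --pt "0 -0.001 0.005 0 0.03" --pt "0 -0.001 0.005 0 0.03" --pt "0 -0.001 0.005 0 0.03" --pt "0 -0.001 0.005 0 0.03" --pt "0 -0.001 0.005 0 0.03" --pt "0 -0.001 0.005 0 0.03" --pt "0 -0.001 0.005 0 0.03" --grip_force 3

```text
clock: 13.87
position: [0.5157, -0.361, -0.0278]
ee_rot: [0.935, 0.354, 0.006, 0.007]
contact_force: [-0.1, 0.5, 1.4]
finger_gap: 0.463
```

Emit:
apply_moves --pt "0 0 0 0 0.03" --pt "0 0 0 0 0.03" --pt "0 0 -0.006 0 0.03" --pt "0 0 -0.012 0 0.03" --pt "0 0 -0.018 0 0.03" --pt "0 0 -0.024 0 0.03" --pt "0 0 -0.03 0 0.03" --pt "0 0 -0.036 0 0.03" --pt "0 0 -0.042 0 0.03" --pt "0 0 -0.05 0 0.03"

```text
clock: 14.7
position: [0.5147, -0.3604, 0.0225]
ee_rot: [0.935, 0.354, 0.006, 0.007]
contact_force: [-0.2, 0.0, -0.6]
finger_gap: 0.455
```

```bash
cat > f.py <<'E'
from h import *
import sys
np.set_printoptions(precision=1,suppress=True,linewidth=150)
go((.5155,-.3604),.024,-48.5)
# profile of chock in tool frame: along n (tool x?) vs height
s=state(); M=Rn.from_quat(s["ee_rot"]).as_matrix(); tip=s["position"]+[0,0,.035]
f=grab_frame("scene"); p=cloud(f,np.ones((400,640),bool)); q=p-tip; t=q@M[:,0]*1000; y=q@M[:,1]*1000
k=(abs(t)<80)&(abs(y)<17)&(p[:,2]>.006)&(p[:,2]<.13)
for h in range(0,130,8):
    w=k&(abs(p[:,2]*1000-h-4)<4)
    if w.sum(): print("z",h+4,w.sum(),"t",np.percentile(t[w],[5,50,95]))
cv2.imwrite(sys.argv[1],cv2.resize(f['image'][140:240,150:270],(720,600),interpolation=3))
E
python3 f.py pics/p5.png
```

```text
delta [ 0.  -0.   0.1] turn -0.0005 clock 14.7 gap mm 39.9 tcp [ 0.5 -0.4  0. ] yaw y -48.53 F [-0.1  0.  -0.6]
z 44 2 t [38.8 39.5 40.2]
z 52 20 t [41.6 43.3 45.6]
z 60 26 t [40.2 42.9 46.6]
z 68 24 t [39.  44.  45.5]
z 76 31 t [-4.5 43.3 46.4]
z 84 33 t [ 3.5 43.  48.8]
z 92 39 t [13.5 43.5 46.6]
z 100 31 t [30.2 43.8 47.5]
z 108 5 t [43.6 44.1 47.1]
z 116 1 t [11.7 11.7 11.7]
```

View pics/p5.png

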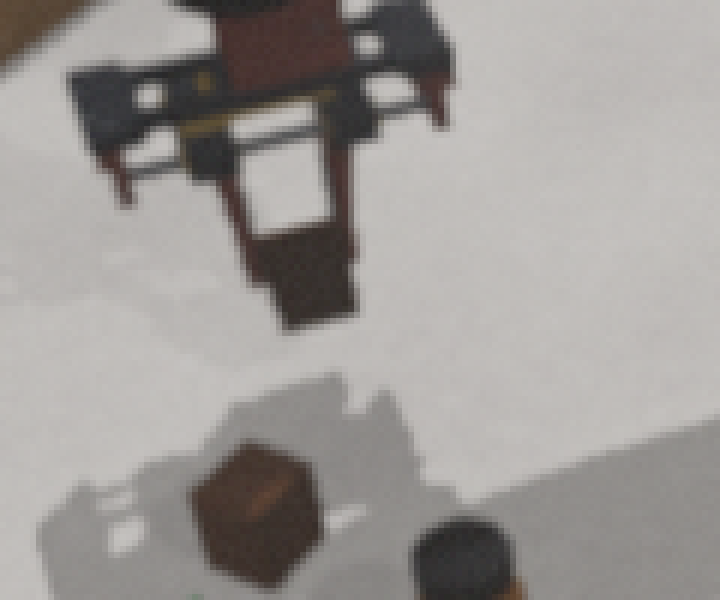

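The chock is held at 39.9 mm with its base face still upright, so the pads resist the turn. Short vertical jerks should make it swing base-down in the light grip.

Emit:
apply_moves --pt "0 0 -0.04 0 0.03" --pt "0 0 -0.08 0 0.03" --pt "0 0 -0.04 0 0.03" --pt "0 0 0 0 0.03" --pt "0 0 -0.04 0 0.03" --pt "0 0 -0.08 0 0.03" --pt "0 0 -0.04 0 0.03" --pt "0 0 0 0 0.03" --pt "0 0 -0.04 0 0.03" --pt "0 0 -0.04 0 0.03"

```text
clock: 15.58
position: [0.509, -0.356, 0.0572]
ee_rot: [0.935, 0.354, 0.002, 0.001]
contact_force: [1.0, -0.7, 2.8]
finger_gap: 0.461
```

```bash
python3 f.py pics/p6.png
```

```text
delta [0.  0.  0.1] turn -0.0004 clock 15.58 gap mm 40.5 tcp [ 0.5 -0.4  0.1] yaw y -48.52 F [ 1.  -0.7  2.8]
z 52 9 t [33.7 35.9 38.9]
z 60 38 t [29.5 34.8 39.1]
z 68 36 t [17.8 28.9 33.7]
z 76 39 t [19.4 24.5 29.4]
z 84 35 t [12.9 19.4 23. ]
z 92 36 t [ 8.2 14.4 19.3]
z 100 78 t [-16.8   3.   14.1]
z 108 9 t [-12.5  -4.6   7.7]
```

The depth profile shows the chock has swung: slope facing forward, flat top at z≈100 mm, base level at about 50 mm. I'll firm up the grip, then carry it to the board behind the stray spool.

```bash
python3 -c "
from h import *
go(brd(.001,-.258),.14,8.4)"
```

```text
delta [ 0.2864 -0.2135 -0.025 ] turn -0.9936 clock 15.63 gap mm 40.0 tcp [ 0.5137 -0.3597  0.0635] yaw y -48.53 F [ 0.72 -0.24  1.03]
```

Emit:
apply_moves --pt "0 0 0 0 0.03" --pt "0 0 0 0 0.03" --pt "0 0 -0.01 0 0.03" --pt "0 0 -0.02 0 0.03" --pt "0 0 -0.03 0 0.03" --grip_force 15

```text
clock: 16.05
position: [0.5141, -0.3601, 0.0961]
ee_rot: [0.935, 0.354, 0.006, 0.009]
contact_force: [1.0, -0.9, -1.6]
finger_gap: 0.456
```

```bash
python3 f.py pics/p6.png; python3 -c "
from h import *
go(brd(.001,-.258),.14,8.4)"
```

```text
delta [ 0.  -0.   0.1] turn -0.0005 clock 16.05 gap mm 40.0 tcp [ 0.5 -0.4  0.1] yaw y -48.53 F [ 1.  -0.9 -1.6]
z 92 14 t [25.6 35.6 39.8]
z 100 40 t [23.8 33.5 38.1]
z 108 40 t [16.9 28.5 33.3]
z 116 42 t [18.  23.8 28.8]
z 124 41 t [12.8 17.9 22.9]
z 132 7 t [14.2 14.8 18.4]
delta [ 0.286  -0.2157  0.0092] turn -0.9936 clock 16.1 gap mm 39.8 tcp [ 0.5148 -0.3606  0.0988] yaw y -48.53 F [-0.1  -0.02  0.91]
```

View pics/p6.png

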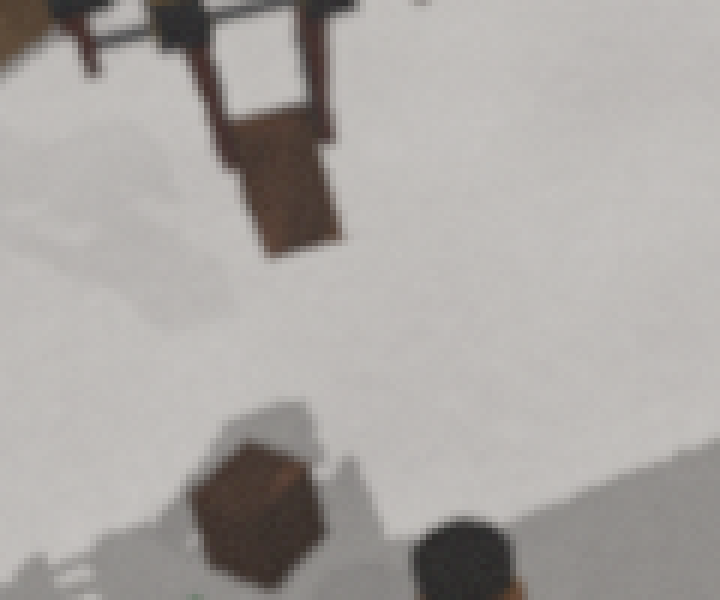

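The picture shows the chock hanging upright between the fingers, slope towards the camera and base down (bottom edge at row ~250). I'll carry it over the board.

Emit:
apply_moves --pt "0.286 -0.216 0 -0.994 0.03" --pt "0.286 -0.216 0 -0.994 0.03" --pt "0.286 -0.216 0 -0.994 0.03" --pt "0.286 -0.216 0 -0.994 0.03" --pt "0.286 -0.216 0 -0.994 0.03" --pt "0.286 -0.216 0 -0.994 0.03" --pt "0.286 -0.216 0 -0.994 0.03" --pt "0.286 -0.216 0 -0.994 0.03" --pt "0.286 -0.216 0 -0.994 0.03" --pt "0.286 -0.216 0 -0.994 0.03"

```text
clock: 16.93
position: [0.5872, -0.0043, 0.0968]
ee_rot: [0.651, 0.759, 0.003, 0.013]
contact_force: [-0.3, -0.4, -1.9]
finger_gap: 0.454
```

Emit:
apply_moves --pt "0 0 0 0 0.03" --pt "0 0 0 0 0.03"

```text
clock: 17.1
position: [0.5878, -0.0041, 0.0978]
ee_rot: [0.651, 0.759, 0.004, 0.013]
contact_force: [0.0, 0.6, -0.3]
finger_gap: 0.453
```

```bash
cat > g.py <<'E'
from h import *
np.set_printoptions(precision=1,suppress=True,linewidth=150)
for c in("scene","top"):
    f=grab_frame(c); p=cloud(f,np.ones((400,640),bool)); d=p[:,:2]-O; u=d@BX*1000; v=d@BY*1000; z=p[:,2]*1000
    print(c)
    for h in range(8,150,8):
        k=(abs(u)<17)&(v<-215)&(v>-320)&(abs(z-h-4)<4)
        if k.sum()>2 and h>8: print("z",h+4,k.sum(),"v",np.percentile(v[k],[5,50,95]))
    k=(v<-222)&(v>-300)&(abs(u)<45)&(z>14)&(z<50); print("u",np.percentile(u[k],[3,97]) if k.sum() else '')
E
python3 -c "
from h import *
go(brd(.001,-.258),.075,8.4)"; python3 g.py
```

```text
delta [-0.0042 -0.0039  0.0765] turn 0.007 clock 17.1 gap mm 39.8 tcp [ 0.5878 -0.0041  0.0978] yaw y 8.8 F [ 0.    0.63 -0.29]
scene
z 92 7 v [-216.7 -216.  -215.4]
z 100 16 v [-221.7 -218.7 -216.7]
z 108 18 v [-224.8 -223.6 -220.7]
z 116 23 v [-231.3 -228.6 -225.9]
z 124 14 v [-235.2 -233.4 -231.8]
z 132 21 v [-240.1 -237.9 -235.2]
z 140 15 v [-270.6 -267.7 -240.9]
u 
top
z 92 5 v [-217.  -216.4 -216.1]
z 100 24 v [-220.2 -218.5 -216.4]
u [-40.5   1.1]
```

Emit:
apply_moves --pt "-0.004 -0.004 0.03 0.007 0.03" --pt "-0.004 -0.004 0.05 0.007 0.03" --pt "-0.004 -0.004 0.065 0.007 0.03" --pt "-0.004 -0.004 0.073 0.007 0.03" --pt "-0.004 -0.004 0.075 0.007 0.03" --pt "-0.004 -0.004 0.075 0.007 0.03"

```text
clock: 17.7
position: [0.5857, -0.0117, 0.0223]
ee_rot: [0.655, 0.756, 0.003, 0.013]
contact_force: [-0.4, -0.8, -0.7]
finger_gap: 0.452
```

Emit:
apply_moves --pt "0 0 0.001 0 0.03" --pt "0 0 0.002 0 0.03"

```text
clock: 17.87
position: [0.5868, -0.0121, 0.0219]
ee_rot: [0.655, 0.756, 0.004, 0.014]
contact_force: [-0.3, 1.0, -1.5]
finger_gap: 0.454
```

```bash
python3 -c "
from h import *
go(brd(.001,-.258),.070,8.4)"; python3 g.py
```

```text
delta [ 0.0024 -0.0001  0.0055] turn -0.0037 clock 17.87 gap mm 39.9 tcp [ 0.5868 -0.0121  0.0219] yaw y 8.19 F [-0.34  0.97 -1.46]
scene
z 20 15 v [-226.1 -223.9 -222.7]
z 28 18 v [-231.1 -228.6 -226. ]
z 36 18 v [-235.4 -233.1 -215.6]
z 44 17 v [-240.7 -237.9 -235.4]
z 52 17 v [-246.  -242.7 -240.2]
z 60 8 v [-248.7 -247.2 -244.9]
z 68 9 v [-278.5 -275.5 -258.5]
u [-15.3  23.2]
top
z 20 18 v [-225.8 -223.9 -222.5]
z 28 9 v [-227.  -226.2 -224.7]
u [-19.5  19.3]
```

Emit:
apply_moves --pt "0.001 0 0.002 -0.004 0.03" --pt "0.001 0 0.004 -0.004 0.03" --pt "0.001 0 0.005 -0.004 0.03" --pt "0.001 0 0.005 -0.004 0.03"

```text
clock: 18.3
position: [0.5861, -0.0108, 0.0158]
ee_rot: [0.653, 0.757, 0.003, 0.013]
contact_force: [0.6, 0.2, 0.2]
finger_gap: 0.453
```

Emit:
apply_moves --pt "0 0 0.001 0 0.03" --pt "0 0 0.001 0 0.03"

```text
clock: 18.47
position: [0.586, -0.0107, 0.0145]
ee_rot: [0.653, 0.757, 0.003, 0.013]
contact_force: [-0.4, -0.1, -0.7]
finger_gap: 0.457
```

Emit:
apply_moves --pt "0 0 0.001 0 0.03" --pt "0 0 0.0015 0 0.03" --pt "0 0 0.0015 0 0.03"

```text
clock: 18.72
position: [0.5861, -0.0106, 0.0142]
ee_rot: [0.653, 0.757, 0.003, 0.013]
contact_force: [-1.8, 1.0, 5.2]
finger_gap: 0.452
```

```bash
python3 g.py; python3 -c "
from h import *
go(brd(.001,-.258),.070,8.4)"
```

```text
scene
z 20 18 v [-230.5 -227.  -223.5]
z 28 13 v [-233.5 -231.7 -228.7]
z 36 18 v [-237.8 -235.6 -229.6]
z 44 18 v [-243.3 -240.5 -238. ]
z 52 10 v [-262.1 -245.3 -243.2]
z 60 6 v [-276.6 -274.5 -272.6]
z 140 3 v [-231.5 -227.4 -227.3]
z 148 20 v [-234.4 -230.9 -227.8]
u [-12.2  23.1]
top
z 20 11 v [-226.5 -225.5 -223.8]
u [-18.2  18.5]
delta [ 0.0008  0.0005 -0.0021] turn 0.001 clock 18.82 gap mm 40.0 tcp [ 0.5862 -0.0106  0.0142] yaw y 8.46 F [-2.41  1.32  5.74]
```

Emit:
apply_moves --pt "0 0 -0.0008 0 0.03" --pt "0 0 -0.0008 0 0.043" --pt "0 0 -0.0008 0 0.048" --pt "0 0 -0.0008 0 0.058" --pt "0 0 -0.0008 0 0.058" --pt "0 0 0.01 0 0.058" --pt "0 0 0.022 0 0.058" --pt "0 0 0.032 0 0.058" --pt "0 0 0.034 0 0.058" --pt "0 0 0.034 0 0.058"

```text
clock: 19.65
position: [0.5855, -0.0109, -0.0222]
ee_rot: [0.653, 0.757, 0.002, 0.012]
contact_force: [0.1, -0.3, 0.0]
finger_gap: 0.659
```

Emit:
apply_moves --pt "0 0 0 0 0.045" --pt "0 0 0 0 0.03" --pt "0 0 0 0 0.03" --pt "0 0 0 0 0.03" --pt "0 0 0 0 0.03" --grip_force 15

```text
clock: 20.07
position: [0.5859, -0.0109, -0.0216]
ee_rot: [0.653, 0.757, 0.003, 0.012]
contact_force: [0.4, 0.4, 0.6]
finger_gap: 0.451
```

```bash
python3 g.py; python3 d.py; python3 -c "
from h import *
go(brd(.001,-.258),.038,8.4)
f=grab_frame('scene'); cv2.imwrite('pics/p7.png',cv2.resize(f['image'][190:290,260:420],(800,500),interpolation=3))"
```

```text
scene
z 20 14 v [-228.6 -226.5 -225. ]
z 28 14 v [-235.9 -230.8 -228.9]
z 108 17 v [-235.  -231.6 -228.2]
z 116 3 v [-232.2 -229.9 -229.7]
z 124 3 v [-243.2 -232.8 -232.8]
z 132 16 v [-262.2 -252.4 -233.6]
z 140 53 v [-275.7 -253.3 -232.3]
z 148 45 v [-273.1 -253.3 -232.3]
u [-14.5  31.3]
top
z 20 10 v [-226.2 -225.  -223.2]
u [-18.3  17.4]
scene spool_a 0.74 452 top [0.5663 0.1286 0.0629] uv [ 0.0013 -0.1181] [array([566.2, 128.8]), array([46.8, 27.7]), np.float64(11.5)] [0.013 0.065]
scene spool_a 0.68 409 top [0.5585 0.207  0.057 ] uv [ 0.0049 -0.0394] [array([557.9, 206.3]), array([43.4, 26.2]), np.float64(12.6)] [0.0083 0.0592]
top chock 0.42 366 top [0.5562 0.2068 0.0594] uv [ 0.0026 -0.0393] [array([555.8, 205.6]), array([42. , 29.4]), np.float64(6.4)] [0.0199 0.0619]
top spool_a 0.95 400 top [0.5567 0.2066 0.0594] uv [ 0.0032 -0.0396] [array([556.6, 204.5]), array([43.7, 29.4]), np.float64(10.2)] [0.0149 0.0618]
top spool_a 0.65 229 top [0.5736 0.0513 0.0661] uv [-0.0028 -0.1957] [array([547.2,  49.3]), array([108.4,  14.8]), np.float64(1.0)] [0.0168 0.0638]
top spool_a 0.59 501 top [0.5644 0.1272 0.0651] uv [-0.0008 -0.1193] [array([563.2, 128. ]), array([46.3, 29.5]), np.float64(2.1)] [0.0099 0.0677]
delta [ 0.001   0.0008 -0.006 ] turn 0.0009 clock 20.47 gap mm 39.7 tcp [ 0.5859 -0.011  -0.0217] yaw y 8.45 F [ 0.57 -0.3   1.72]
```

View pics/p7.png

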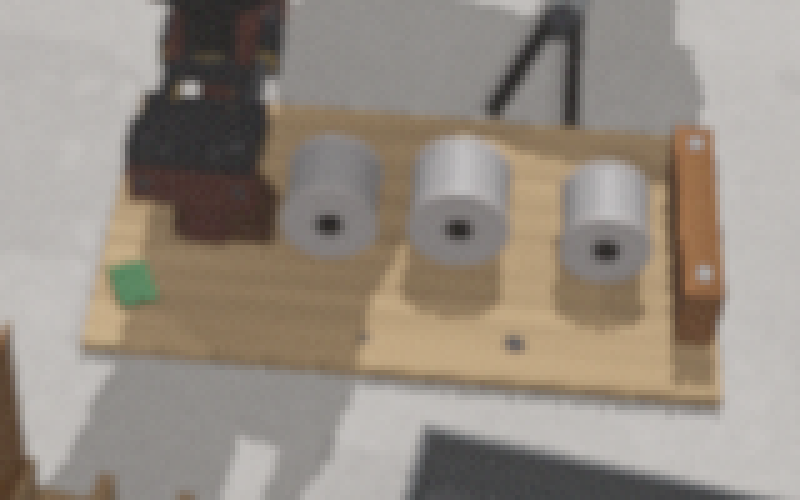

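The picture shows the chock on its base under the gripper behind the three spools (centres about (330,195), (460,200), (605,220)), with the stop on the right. Now I'll push gently.

Emit:
apply_moves --pt "0.003 0 0 0 0.03" --pt "0.006 0 0 0 0.03" --pt "0.009 0 0 0 0.03" --pt "0.012 0 0 0 0.03" --pt "0.015 0 0 0 0.03" --pt "0.018 0 0 0 0.03" --pt "0.021 0 0 0 0.03" --pt "0.024 0 0 0 0.03" --pt "0.027 0 0 0 0.03" --pt "0.03 0 0 0 0.03"

```text
clock: 21.35
position: [0.5818, 0.0188, -0.0217]
ee_rot: [0.653, 0.757, 0.003, 0.013]
contact_force: [1.0, -2.6, 5.1]
finger_gap: 0.456
```

Emit:
apply_moves --pt "0.003 0 0 0 0.03" --pt "0.006 0 0 0 0.03" --pt "0.009 0 0 0 0.03" --pt "0.012 0 0 0 0.03" --pt "0.015 0 0 0 0.03" --pt "0.017 0 0 0 0.03" --pt "0.019 0 0 0 0.03" --pt "0.021 0 0 0 0.03" --pt "0.022 0 0 0 0.03" --pt "0.022 0 0 0 0.03"

```text
clock: 22.18
position: [0.5787, 0.041, -0.0217]
ee_rot: [0.653, 0.757, 0.003, 0.013]
contact_force: [1.4, -2.0, 4.8]
finger_gap: 0.454
```

```bash
python3 d.py|grep -v chock; python3 -c "
from h import *
go(brd(.000,-.1855),.044,8.4)"
```

```text
scene spool_a 0.76 383 top [0.5738 0.0953 0.0604] uv [ 0.0038 -0.1522] [array([573.6,  94.9]), array([49.5, 29.8]), np.float64(7.4)] [0.013  0.0622]
scene spool_a 0.58 387 top [0.5582 0.2081 0.0573] uv [ 0.0049 -0.0383] [array([557.4, 208.9]), array([46.1, 24.6]), np.float64(8.1)] [0.011  0.0595]
scene spool_a 0.57 434 top [0.5635 0.1486 0.0629] uv [ 0.0014 -0.0979] [array([562.2, 148.3]), array([45.9, 34.9]), np.float64(11.2)] [0.0147 0.065 ]
top spool_a 0.95 414 top [0.5561 0.2066 0.0593] uv [ 0.0025 -0.0395] [array([555.4, 207.1]), array([44.5, 27.4]), np.float64(12.1)] [0.0157 0.0618]
top spool_a 0.69 1374 top [0.5978 0.4183 0.0079] uv [0.0747 0.1638] [array([600.5, 422.7]), array([121.5,  92. ]), np.float64(13.2)] [0.0019 0.0104]
top spool_a 0.68 210 top [0.4835 0.1032 0.3805] uv [-0.0843 -0.1312] [array([481. , 103.2]), array([ 1.5, 24. ]), np.float64(88.6)] [0.0193 0.3805]
delta [ 0.0209 -0.0005 -0.0123] turn 0.0011 clock 22.48 gap mm 40.5 tcp [ 0.5787  0.041  -0.0217] yaw y 8.46 F [ 0.88 -2.07  5.31]
```

Emit:
apply_moves --pt "0.002 0 -0.0004 0 0.03" --pt "0.004 0 -0.0004 0 0.03" --pt "0.006 0 -0.0004 0 0.03" --pt "0.008 0 -0.0004 0 0.03" --pt "0.01 0 -0.0004 0 0.03" --pt "0.012 0 -0.0004 0 0.03" --pt "0.014 0 -0.0004 0 0.03" --pt "0.0155 0 -0.0004 0 0.03" --pt "0.0165 0 -0.0004 0 0.03" --pt "0.017 0 -0.0004 0 0.03"

```text
clock: 23.32
position: [0.576, 0.0584, -0.0217]
ee_rot: [0.653, 0.757, 0.003, 0.012]
contact_force: [-0.1, -1.9, 1.6]
finger_gap: 0.454
```

Emit:
apply_moves --pt "0.001 0 0 0 0.03" --pt "0.002 0 0 0 0.03" --pt "0.002 0 0 0 0.03"

```text
clock: 23.57
position: [0.5757, 0.0606, -0.0217]
ee_rot: [0.653, 0.757, 0.003, 0.012]
contact_force: [-0.7, -2.1, 2.2]
finger_gap: 0.457
```

```bash
python3 d.py|grep -v chock|grep -v "top spool_a 0.6"; python3 -c "
from h import *
go(brd(.000,-.1855),.044,8.4)"
```

```text
scene spool_a 0.89 353 top [0.5727 0.116  0.0604] uv [ 0.0057 -0.1315] [array([572.5, 114.9]), array([47.3, 29.8]), np.float64(11.1)] [0.0154 0.0624]
scene spool_a 0.65 478 top [0.5593 0.1687 0.0634] uv [ 0.0002 -0.0774] [array([559.1, 169.4]), array([48.6, 28.3]), np.float64(12.8)] [0.0085 0.0656]
scene spool_a 0.57 401 top [0.5552 0.2217 0.0569] uv [ 0.0039 -0.0244] [array([554.7, 222.5]), array([45.4, 27.7]), np.float64(4.4)] [0.0112 0.0592]
top spool_a 0.98 422 top [0.5553 0.2193 0.0592] uv [ 0.0037 -0.0268] [array([554.2, 219.7]), array([44.7, 28.6]), np.float64(6.1)] [0.013  0.0614]
top spool_a 0.28 273 top [ 0.3623 -0.0356  0.0132] uv [-0.2245 -0.2508] [array([365. , -35.4]), array([ 12.7, 130.5]), np.float64(90.0)] [0.0007 0.0158]
delta [ 0.0011 -0.0004 -0.012 ] turn 0.0015 clock 23.87 gap mm 40.1 tcp [ 0.5757  0.0606 -0.0217] yaw y 8.49 F [ 1.01 -0.69  2.18]
```

Emit:
apply_moves --pt "0.0005 0 0 0 0.03" --pt "0.001 0 0 0 0.03" --pt "0.001 0 0 0 0.03"

```text
clock: 24.12
position: [0.5756, 0.0614, -0.0217]
ee_rot: [0.653, 0.757, 0.003, 0.012]
contact_force: [0.0, -2.3, 2.9]
finger_gap: 0.455
```

Emit:
apply_moves --pt "0.0005 0 0 0 0.03" --pt "0.001 0 0 0 0.03" --pt "0.001 0 0 0 0.03"

```text
clock: 24.37
position: [0.5756, 0.0615, -0.0217]
ee_rot: [0.653, 0.757, 0.003, 0.013]
contact_force: [1.5, -5.2, 2.5]
finger_gap: 0.456
```

Emit:
apply_moves --pt "0.0008 0 0 0 0.03" --pt "0.0008 0 0 0 0.03"

```text
clock: 24.53
position: [0.5756, 0.0614, -0.0216]
ee_rot: [0.653, 0.757, 0.002, 0.013]
contact_force: [0.9, -5.9, 4.0]
finger_gap: 0.452
```

Emit:
apply_moves --pt "0.0003 0 0 0 0.038" --pt "0.0003 0 0 0 0.042" --pt "0.0003 0 0 0 0.046" --pt "0.0003 0 0 0 0.052" --pt "0.0003 0 0 0 0.058" --pt "0.0003 0 0 0 0.06" --pt "0.0003 0 -0.01 0 0.06" --pt "0.0003 0 -0.03 0 0.06" --pt "0.0003 0 -0.06 0 0.06" --pt "0.0003 0 -0.1 0 0.06"

```text
clock: 25.37
position: [0.5712, 0.0631, 0.0769]
ee_rot: [0.653, 0.757, 0.0, 0.011]
contact_force: [-0.1, -0.5, -0.1]
finger_gap: 0.682
```

Emit:
apply_moves --pt "-0.04 0 -0.03 0 0.0878" --pt "-0.08 0 -0.05 0 0.0878" --pt "-0.12 0 -0.05 0 0.0878" --pt "-0.16 0 -0.05 0 0.0878" --pt "-0.2 0 -0.05 0 0.0878" --pt "-0.24 0 -0.05 0 0.0878" --pt "-0.28 0 -0.05 0 0.0878" --pt "-0.28 0 -0.05 0 0.0878"

```text
clock: 26.03
position: [0.6107, -0.2203, 0.1314]
ee_rot: [0.656, 0.755, -0.001, 0.012]
contact_force: [1.6, -0.1, 0.3]
finger_gap: 0.999
```

```bash
python3 d.py; sed 's/v<-215/v<-150/' g.py > g2.py; python3 g2.py; python3 -c "
from h import *
f=grab_frame('scene'); b=grab_frame('top')
cv2.imwrite('pics/p8.png',np.hstack([cv2.resize(f['image'][190:290,270:410],(400,286),interpolation=3),cv2.resize(b['image'][120:220,200:340],(400,286),interpolation=3)]))
go((.5,-.2),.2,8.4)"
```

```text
scene chock 0.55 369 top [0.5786 0.0585 0.0594] uv [ 0.0031 -0.1893] [array([577.7,  58.2]), array([39.6, 28.2]), np.float64(9.0)] [0.0098 0.0613]
scene spool_a 0.93 422 top [0.5714 0.1155 0.0603] uv [ 0.0044 -0.1318] [array([570.5, 115.6]), array([45.5, 29.5]), np.float64(8.6)] [0.0099 0.0626]
scene spool_a 0.85 380 top [0.5555 0.222  0.0573] uv [ 0.0042 -0.0242] [array([554.4, 222.4]), array([46.7, 26.7]), np.float64(9.8)] [0.0153 0.0596]
scene spool_a 0.8 439 top [0.5594 0.1679 0.0633] uv [ 0.0001 -0.0783] [array([560.3, 169.2]), array([47.6, 31.1]), np.float64(5.6)] [0.015  0.0653]
top chock 0.83 336 top [0.5734 0.0577 0.0609] uv [-0.0021 -0.1893] [array([574.7,  57.8]), array([42. , 26.9]), np.float64(7.0)] [0.0227 0.0633]
top spool_a 0.81 420 top [0.5695 0.1142 0.0624] uv [ 0.0023 -0.1329] [array([569.2, 113.7]), array([47.6, 27.7]), np.float64(11.4)] [0.0233 0.065 ]
top spool_a 0.69 429 top [0.5547 0.2193 0.0592] uv [ 0.0031 -0.0267] [array([554.4, 219. ]), array([44.4, 29.1]), np.float64(11.3)] [0.0125 0.0617]
top spool_a 0.65 443 top [0.5575 0.1666 0.065 ] uv [-0.0018 -0.0792] [array([558.1, 166.5]), array([43.6, 31.4]), np.float64(11.3)] [0.0254 0.0672]
scene
z 28 11 v [-160.7 -159.4 -158.1]
z 36 14 v [-165.6 -163.2 -159.8]
z 44 26 v [-170.3 -165.5 -154.5]
z 52 31 v [-174.1 -169.7 -150.6]
z 60 91 v [-201.9 -188.9 -175.8]
u 
top
z 28 16 v [-160.9 -159.2 -157.7]
z 36 20 v [-165.2 -162.7 -160.1]
z 44 40 v [-169.8 -165.3 -155.5]
z 52 55 v [-174.7 -167.7 -151. ]
z 60 158 v [-202.2 -188.8 -175.6]
z 68 3 v [-200.4 -185.9 -182.4]
u [-23.8  44.2]
delta [ 0.0281 -0.1083 -0.0165] turn 0.0022 clock 26.53 gap mm 87.6 tcp [ 0.6115 -0.2119  0.1319] yaw y 8.53 F [-0.66  0.59 -0.99]
```

View pics/p8.png

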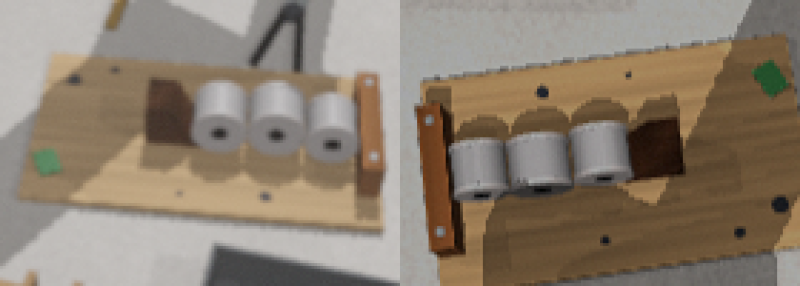

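```bash
python3 -c "
from station import *
print(finish_job(), state()['clock'])"
```

```text
the job is handed in; nothing more can be done
the job is handed in; nothing more can be done
```

The job is done and handed in at about 26.5 s. The row is closed up against the stop, with the chock on its base behind it.

**What I did:**
- **Spool:** I set the stray spool down at the open end of the row.
- **Chock:** I gripped the chock by its sides near its top end. A few short vertical jerks swung it base-down in a 3 N grip. I set it straight down on the board behind the spools, not first on the free patch of table.
- **Push:** I pushed it about 72 mm until the row stopped moving, with the force rising to about 6 N. Then I opened the gripper and moved the arm clear.

**Last checks, both cameras averaged, along the row from the stop:**

| Item | Measured | Expected when closed |
|---|---|---|
| First spool (50 mm) | -25.4 mm | -25.0 mm |
| Second spool (56 mm) | -78.7 mm | -77.9 mm |
| Third spool (53 mm) | -132.3 mm | -132.4 mm |
| Chock centre | about -179 mm | -179.4 mm |

Both final pictures show no gaps.

**What disagreed or went wrong:**
- **Fingertips:** They end about 35 mm short of the reported TCP. The first chock grasp closed on nothing because of this, but the chock stayed where it was. I corrected for the offset afterwards.
- **Chock angle:** The chock measured about 48° ahead of left, where the text said at most 40°.
- **Sideways line-up:** The spools sit at about +4, -1 and +3 mm from the centre line. I left the two row spools at the sideways positions they started in.
- **Other things on the table:** I did not measure them again at the end. The final pictures cover only the area around the board, where the glass bit looks unmoved.

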